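Set the mixer's speed and hold the polish flask down in its cup

TASK

Shake up the lap polish on the bench mixer: slide the mixer's speed fader along its track until the white line on its grip stands at the red arrow, and let go of it. Then take the amber flask by its neck, set it upright with its round bottom in the mixer's rubber cup and press it straight down so that the cup sinks well down against its spring, gently enough not to crack the glass. Finish while you are still gripping the neck and holding the cup down, and leave the green flask, the dop block, the gem tray and the loupe alone.

Things in the scene. Friction and masses are not known exactly. Their poses are not given: they have to be found in the camera images.
- mixer: bench mixer, fixed: white housing, blue sloping control deck; 200 mm long (its x), 136 mm wide (its y), 88 mm high by the cup, collar round the cup to 93 mm. Origin: centre of the footprint, on the bench; +x from deck to cup, z up. The deck's surface is 58 mm high at its middle, 62 mm from the origin towards -x, rising 0.17 rad towards +x. It does not really shake.
- cup (a joint): how far the sprung rubber cup is pressed down, m: 0 at rest, 0.012 at its stop. The spring pushes back with about 3.4 N at 0 and 0.7 N more per mm (about 11.8 N at the stop); the flask's weight alone does not move it. The mixer runs while the cup is down 0.007 or more.
- cup_seat (a point): point on the axis of the black rubber cup where the lowest point of a seated flask lies; moves down with the cup. At rest 100 mm above the bench, 39 mm from the mixer's origin towards its +x. The cup is a rubber ring 10 mm thick, 44 mm inside, 67 mm over all, its top 12 mm above this point.
- speed (a joint): position of the speed fader, m: 0 slow (30 mm to the mixer's +y side of the middle of the track, which lies on the mixer's x axis), 0.060 fast; it grows towards the mixer's -y. Friction about 1.5 N; stays where it is left.
- speed_top (a point): middle of the top of the fader's grip, on its white line. The grip is a black block 22 mm across the track (mixer's x), 14 mm along it (mixer's y) and stands 19.5 mm above the deck. Its axes are the mixer's.
- mark: red arrow label stuck flat on the deck beside the track, on the cup's side, its tip towards the track. Origin: the tip of the arrow, 14.5 mm from the track's middle line. Its axes are the mixer's; its y is the place along the track at which the fader's white line must stand.
- flask: round-bottomed flask of amber (brown) glass with a blue stopper, about 0.15 kg, standing in a cork ring (82 mm across, 25 mm high, stuck to the bench). Origin: the lowest point of the bulb, about 10 mm above the bench; z along the neck. Bulb 64 mm in diameter; straight neck 24 mm in diameter from 66 to 115 mm above the origin; stopper 23 mm in diameter up to 129 mm.
- green_flask: flask of the same shape and size of green glass with a white stopper in another cork ring; leave it alone. Origin: the lowest point of the bulb.
- dop_block: wooden block 45 x 150 x 30 mm with five brass dop sticks that carry stones, 74 mm high in all; leave it alone. Origin: centre of its underside.
- gem_tray: white open tray 90 x 120 x 18 mm with cut stones; leave it alone. Origin: centre of its underside.
- loupe: steel folding loupe, about 65 x 27 x 16 mm; leave it alone. Origin: under the centre of its round lens barrel.
Things that resemble listed ones, but are neither listed nor needed, are in the scene too. Leave any purple look-alike of the flask alone.

How it is judged (in metres and radians):
On the way, in this order (a step that is already met when the one before it is completed fails the run):
1. the fader's white line stands at the red arrow (within 4 mm along the track) and the fader is let go, while the flask is still in its cork ring (y of speed_top in the frame of mark between -0.004 and 0.004 m and contact force between the fingers and mixer below 0.05 N and height (world z) of flask below 0.03 m), for 0.2 s.
2. the amber flask is lifted clear of its cork ring, in the fingers (height (world z) of flask above 0.06 m and contact force between the fingers and flask above 1 N), for 0.2 s.
At the end, for the whole second after the job is handed in: Fader line within 4 mm of the red arrow; amber flask seated in the cup (8 mm off axis, 4 mm in height at most), upright to 0.2 rad and still, pressing the cup at least 7 mm down with over 4 N; the fingers grip its neck (TCP 55 to 130 mm above its bottom) (y of speed_top in the frame of mark between -0.004 and 0.004 m and value of joint cup above 0.007 m and contact force between flask and mixer above 4 N and horizontal distance between flask and cup_seat below 0.008 m and z of flask in the frame of cup_seat below 0.004 m and angle between flask's own z axis and vertical below 0.2 rad and linear speed of flask below 0.03 m/s and contact force between the fingers and flask above 3 N and z of the grasp point in the frame of flask between 0.055 and 0.13 m and horizontal distance between the grasp point and flask below 0.03 m); the arm keeps its last pose, push and grip.
It fails at once if the amber flask is tipped by more than 0.6 rad (angle between flask's own z axis and vertical above 0.6 rad).
It fails at once if the flask is rammed against the mixer with more than 45 N (contact force between flask and mixer above 45 N).
It fails at once if the green flask is moved by more than 20 mm or tipped (distance of green_flask from where it was at the start of the episode above 0.02 m or angle between green_flask's own z axis and vertical above 0.4 rad).
It fails at once if the dop block, the gem tray or the loupe is moved by more than 20 mm (distance of any of dop_block, gem_tray, loupe from where it was at the start of the episode above 0.02 m).
It also fails if it takes over 59 s, if anything falls off the work surface, if the arm or the gripper's body presses on something with over 40 N, if the wrist force passes 120 N, or if a joint passes its speed limit or range.

ROBOT

A 6-joint arm with a two-finger parallel gripper is mounted at the origin on the work surface. World frame = base frame: x ahead of the robot, y to its left, z up, the work surface at z = 0. Lengths are in mm, angles in rad, forces in N, time in s.
With the tool pointing down it reaches from about 400 to 925 mm from the base axis. Payload 3.4 kg.
Tool frame: the origin (TCP) lies between the finger pads, 19 mm behind the fingertips; this is the grasp point; z points along the fingers, y is the line along which they close (so a half turn about z gives the same grasp; the last joint's range is limited). The gripper opens to 85 mm and grips with 20 to 120 N. Pads are 22 mm wide; open, the fingers measure 114 mm over their backs; the gripper's body (76 mm by 85 mm) begins 54 mm behind the grasp point. The pads swing forward as they close: fully open they stand 13 mm farther back than shut.
Start: joints at [-1.274, 0.307, 1.506, -0, 1.328, -0.073], TCP at [208.334, -535.937, 250.005] pointing down, gripper open.
Joint ranges: [-3.12, 3.12], [-1.05, 2.28], [0.14, 2.33], [-1.42, 4.57], [0.1, 2.73], [-2.68, 2.68]. Speed limits (rad/s): [2.57, 2.57, 3.14, 3.14, 3.14, 3.14].

INTERFACE

Orientations are given as a unit quaternion [x, y, z, w].
In Python, from station import telemetry, eyes, robot gives the robot as it stands.
- The arm moves only by the shell command python3 -m creep 'ROWS' [OPENING]. ROWS is JSON, a list of rows, each a list of 2 entries, a list of its own where there are three numbers: the shift along the tool's x, y, z in cm, then the turn, a rotation vector about the tool's x, y, z in degrees. A call has 1 to 10 rows; each row shifts and turns the commanded pose from where the row before left it, along the tool's axes as they then stand; what a row does not reach is not made up. A row lasts 1/8 s, in which the tool goes at most 62.5 mm and 10.7 degrees, less where a joint would pass 70% of its speed; a pose out of reach is approached as far as the arm can. A call with a gripper value outside its range is refused whole. OPENING is the opening, from 0 (shut) to 1 (fully open), set as the call begins (- or left out, the last holds). The fingers move at their own pace and stop on an object; the grip force is fixed at half the most. Time passes only in rows, so rows that do not move let the fingers close. It gives the time, the measured TCP pose, the force, the opening and the grip force at its end, in the units of the state.
- telemetry.sense(): the state, without advancing time (a new reading comes with each control period).
- eyes.camera(name): name is "side" or "top"; returns (picture, depth): 480x640x3 uint8, red, green, blue; 480x640 float32, mm along the optical axis (not along the pixel's ray), 0 where there is no reading.
- eyes.camera_params(name): a dict with "K" (3x3 intrinsics, pixels), "rvec" (rotation vector, rad) and "tvec" (3), from world to camera coordinates, as OpenCV has them. Camera axes: x right, y down, z forward; pixel columns grow to the right and rows downward; lengths in mm; the calibration is good to about 2 mm. A picture is of the moment at which its call begins. camera_params takes no time and is no camera call.
- robot.close_job(): hands the job in; it is judged then, once.
The state is a dict: "time": time; "joints": joint angles; "qd": joint speeds; "effort": joint torques, N m; "tool_pos": TCP position; "tool_rot": TCP orientation; "contact_force": force on the tool from outside, world axes, zero at the start; "torque": the same for the moment, N m; "grip_width": finger opening in mm; "grip_force": force on a finger pad.
Only numpy, scipy, OpenCV 4.12 (cv2) and the standard library are available. Lean on these libraries where they do the work, as an engineer would, in place of code of your own. Each camera call takes 0.05 s, during which the arm holds its last target. There are 200 camera calls.

## Working session

There is one attempt and no reset: what is moved stays moved. The work goes in short steps, Python scripts to look and compute and a shell command to move; the robot and the scene stay as the last step left them, time stands still between calls to the robot, and variables do not carry over. Pictures are saved under pics/ and viewed, at most 10 in all, crops included, and the job is handed in when it is done.

```bash
ls; mkdir -p pics
cat > h.py <<'E'
import numpy as np,cv2
from station import telemetry,eyes,robot
def cam(n):
    p=eyes.camera_params(n);K=np.array(p["K"],float);R=cv2.Rodrigues(np.array(p["rvec"],float))[0];t=np.array(p["tvec"],float).ravel()
    return K,R,t
def ray(n,u,v):
    K,R,t=cam(n);d=R.T@np.linalg.inv(K)@np.array([u,v,1.]);return -R.T@t,d
def onz(n,u,v,z):
    c,d=ray(n,u,v);return c+d*(z-c[2])/d[2]
def world(n,u,v,dep):
    c,d=ray(n,u,v);return c+d*dep
def cloud(n,dep):
    K,R,t=cam(n);v,u=np.mgrid[:480,:640];x=np.stack([u,v,np.ones_like(u)],-1)@np.linalg.inv(K).T
    return (x*dep[...,None]-t)@R
def proj(n,P):
    K,R,t=cam(n);q=K@(R@np.asarray(P,float)+t);return q[:2]/q[2]
E
python3 - <<'E'
from h import *
for n in("side","top"):
    im,d=eyes.camera(n);cv2.imwrite(f"pics/{n}0.png",im[...,::-1]);np.savez(f"{n}0.npz",im=im,d=d)
    K,R,t=cam(n);print(n,-R.T@t,R[2],K[0,0])
s=telemetry.sense();print(s)
E
```

```text
pics
side [ 50.54218129 741.17309427 615.38617982] [ 0.43924139 -0.73849714 -0.51155545] 462.6036586480885
top [ 359.09815811   12.57275076 1740.41743445] [ 0.10098439 -0.01468143 -0.99477968] 620.4118291775025
{'time': 0.1, 'joints': array([-1.27350078e+00,  3.07470664e-01,  1.50751640e+00,  4.90701511e-06,
        1.32843324e+00, -7.34768821e-02]), 'qd': array([ 1.20988259e-03, -1.72389572e-03, -3.12754485e-03,  5.69939768e-04,
       -2.89997509e-03,  7.76640447e-05]), 'effort': array([ 1.20838962e-03, -4.58527493e+01, -2.52606672e+01, -2.00781028e-05,
        5.60553133e-03,  1.04588684e-07]), 'tool_pos': array([ 208.16072196, -535.36533649,  249.19885028]), 'tool_rot': array([ 9.82864833e-01,  1.84325485e-01, -9.96860780e-05, -9.08376646e-04]), 'contact_force': array([-0.91322632,  0.46957904,  0.37379226]), 'torque': array([-0.0180934 , -0.00702677, -0.03628875]), 'grip_force': 0.0, 'grip_width': 85.25641630896311}
```

View pics/top0.png

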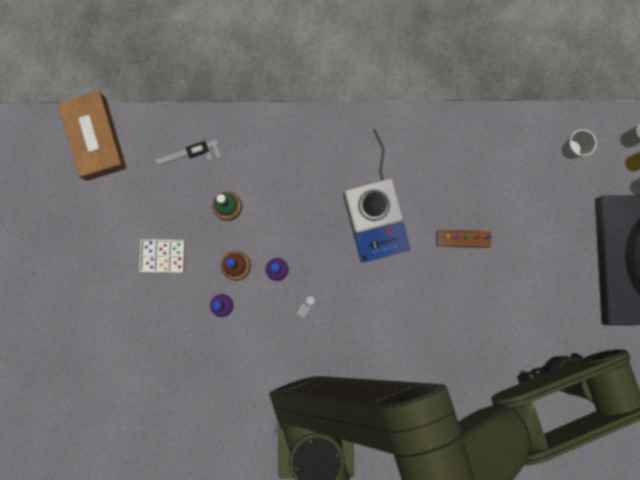

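View pics/side0.png

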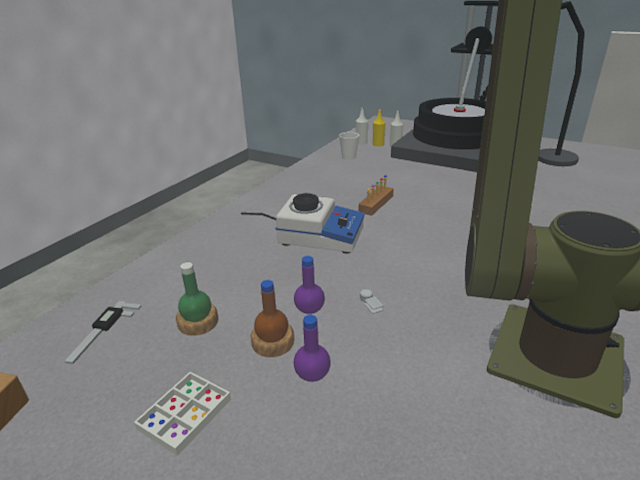

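Both views agree. Candidates for the amber flask in the top view: brown flask with blue stopper in a cork ring (236,264), chosen. Purple look-alikes are at (277,268) and (221,305), and green with a white stopper is at (226,205). In the side view, amber is at (270,325) and purple at (309,290) and (312,355). The mixer is at (377,220) top and (320,222) side. Next I'll crop closer and measure.

Run:
```python
from h import *
T=np.load("top0.npz");S=np.load("side0.npz")
def c(im,x,y,w,h,k):return cv2.resize(im[y:y+h,x:x+w,::-1],(w*k,h*k),interpolation=cv2.INTER_CUBIC)
a=c(T["im"],335,170,80,100,5);b=c(S["im"],270,180,100,80,4);e=c(S["im"],230,250,100,125,2)
o=np.zeros((600,800,3),np.uint8);o[:500,:400]=a;o[:320,400:]=b;o[325:575,400:600]=e;e=c(T["im"],200,180,100,135,2);o[325:595,600:]=e
cv2.imwrite("pics/crop1.png",o)
for n,D in(("top",T),("side",S)):
    im=D["im"];P=cloud(n,D["d"]);h=cv2.cvtColor(im,cv2.COLOR_RGB2HSV);H,s,V=cv2.split(h)
    box=np.zeros((480,640),bool)
    if n=="top": box[110:330,100:520]=1
    else: box[180:480,100:400]=1
    for nm,m in(("blue",(H>100)&(H<122)&(s>150)),("brown",(H>5)&(H<18)&(s>120)),("red",((H<5)|(H>174))&(s>130)),("green",(H>50)&(H<85)&(s>100)),("dark",(V<45)),("white",(V>185)&(s<30))):
        k,l,st,ce=cv2.connectedComponentsWithStats((m&box).astype(np.uint8))
        for i in range(1,k):
            if st[i,4]>(4 if nm=="red" else 14):
                q=P[(l==i)&(D["d"]>0)]
                print(n,nm,st[i],ce[i].round(1),np.median(q,0).round(0) if len(q) else None,np.percentile(q[:,2],98).round(0) if len(q) else None)
```

```text
top blue [356 229  32  32 554] [369.9 243.7] [ 530. -151.   58.] 69.0
top blue [227 259   7   7  43] [229.9 262.1] [475. 217. 138.] 144.0
top blue [271 263   8   8  50] [274.7 266.8] [462. 102. 128.] 135.0
top blue [213 301   8   8  52] [216.4 304.9] [365. 254. 128.] 137.0
top brown [100 110  22  61 852] [107.3 143.6] [805. 569.  58.] 66.0
top brown [234 201   6  15  30] [237.4 208.4] [634. 211.  24.] 32.0
top brown [226 215   7   4  15] [228.7 216.7] [610. 236.  22.] 26.0
top brown [445 231  45  16 520] [467.9 238.7] [ 541. -430.   29.] 65.0
top brown [223 252  26  27 405] [236.9 265.7] [467. 207.  57.] 78.0
top red [477 235   3   4  10] [478.  236.2] [ 545. -445.   71.] 77.0
top green [216 195  19  17  91] [227.5 204. ] [637. 231.  65.] 74.0
top dark [189 143  18  14  41] [198.3 151.4] [794. 321.  14.] 22.0
top dark [364 194  13  21 151] [369.3 204.6] [ 628. -149.  105.] 117.0
top white [348 187  28  42 329] [357.9 208.9] [ 614. -117.   87.] 96.0
top white [218 195   6   7  34] [220.4 197.7] [643. 244. 138.] 144.0
top white [143 241  12  31 230] [148.  256.3] [504. 465.   2.] 18.0

[... 954 characters left out ...]
  10.] 12.0
side red [206 397   5   4  12] [207.8 398.8] [484. 389.  10.] 12.0
side red [171 398   5   4  12] [172.9 399.2] [534. 418.  10.] 12.0
side red [181 403   3   4   5] [182.  404.4] [512. 418.  11.] 11.0
side red [170 406   5   4  10] [171.9 407.2] [524. 431.  10.] 11.0
side green [179 294  22  17 138] [186.8 301.1] [643. 262.  66.] 71.0
side dark [100 308  18  10  26] [107.9 310.5] [821. 314.  14.] 15.0
side dark [100 309  22  21  91] [111.7 321. ] [788. 336.  11.] 14.0
side white [279 195  46  25 232] [301.6 212. ] [ 614. -121.   86.] 88.0
side white [181 263  11   5  45] [185.9 265.1] [643. 244. 138.] 140.0
side white [ 135  374   94   73 1399] [181.1 413.1] [501. 430.   2.] 18.0
```

View pics/crop1.png

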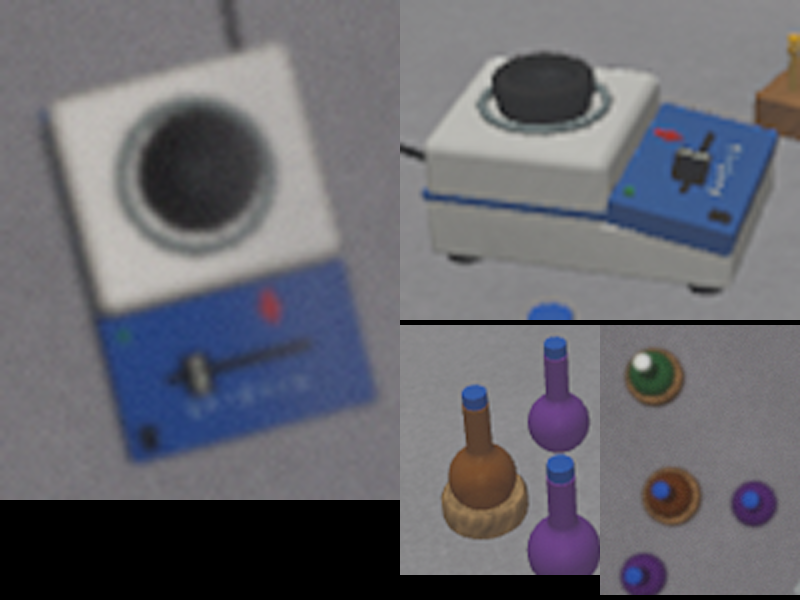

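The crop shows the arrow at about (389,231) top and (337,213) side, and the fader at about (375,245) top and (342,222) side. The cup is at about (375,204) top. The amber flask stands alone in its cork ring. Now the precise measurements.

```bash
cat >> h.py <<'E'
def tri(a,b):
    (c1,d1),(c2,d2)=ray("top",*a),ray("side",*b)
    s=np.linalg.lstsq(np.c_[d1,-d2],c2-c1,rcond=None)[0];p,q=c1+d1*s[0],c2+d2*s[1]
    return (p+q)/2,np.linalg.norm(p-q)
def blob(m,x0,x1,y0,y1,mn=3):
    z=np.zeros(m.shape,np.uint8);z[y0:y1,x0:x1]=m[y0:y1,x0:x1]
    k,l,st,ce=cv2.connectedComponentsWithStats(z);i=1+np.argmax(st[1:,4]);return l==i,ce[i],st[i]
E
python3 - <<'E'
from h import *
D={n:np.load(n+"0.npz") for n in("top","side")}
r={}
for n in D:
    im=D[n]["im"].astype(int);R,G,B=[im[...,i] for i in range(3)];V=im.max(-1)
    bx=dict(top=(340,412,175,265),side=(270,370,185,255))[n]
    red,ca,st=blob((R-np.maximum(G,B)>35),*bx);print(n,"red",ca,st)
    r["a",n]=ca
    cb=dict(top=(355,395,185,225),side=(285,325,190,214))[n]
    cup,cc,st=blob(V<(85 if n=="top" else 80),*cb);print(n,"cup",cc,st)
    (ex,ey),ax,an=cv2.minAreaRect(np.argwhere(cup)[:,::-1].astype(np.float32));print(" rect",ex,ey,ax)
    hull=max(cv2.findContours(cup.astype(np.uint8),0,1)[0],key=len);print(" ell",cv2.fitEllipse(hull))
    # stopper
    sb=dict(top=(222,240,254,272),side=(255,280,276,296))[n]
    stp,cs,st=blob((B-R>50),*sb);r["s",n]=cs;print(n,"stopper",cs,st)
    P=cloud(n,D[n]["d"]);
    w=(V>150)&(im.max(-1)-im.min(-1)<40)&(P[...,2]>80)&(P[...,2]<94);w,_,_=blob(w,*bx)
    q=P[w];print(" plate",q.mean(0),cv2.minAreaRect(q[:,:2].astype(np.float32)))
    h=max(cv2.findContours(w.astype(np.uint8),0,1)[0],key=len)[:,0]
    g=np.array([onz(n,*p,88)[:2] for p in h]);print(" plate z88",cv2.minAreaRect(g.astype(np.float32)))
    fb=dict(top=(366,386,235,254),side=(336,350,214,228))[n]
    print(" gray patch");print(V[fb[2]:fb[3],fb[0]:fb[1]]); 
print("arrow",tri(r["a","top"],r["a","side"]));print("stopper",tri(r["s","top"],r["s","side"]))
E
```

```text
top red [388.42857143 230.71428571] [388 229   2   4   7]
top cup [374.30620985 203.2633833 ] [363 191  24  25 467]
 rect 374.5 203.0 (24.0, 23.0)
 ell ((374.3172302246094, 203.2513427734375), (22.872377395629883, 24.20331382751465), 18.285350799560547)
top stopper [229.90740741 262.2037037 ] [226 258   9   9  54]
 plate [ 631.24981078 -160.77479221   86.76327594] ((631.6885375976562, -162.18582153320312), (117.34107208251953, 130.6900634765625), 14.126546859741211)
 plate z88 ((631.02294921875, -161.96429443359375), (116.4192123413086, 130.05751037597656), 14.152469635009766)
 gray patch
[[126 127 127 124 124 124 126 125 126 126 126 122 126 126 120 125 122 127
  124 123]
 [123 127 128 123 121 125 123 127 123 127 126 125 122 122 125 125 121 123
  123 124]
 [126 126 125 128 125 121 122 122 126 126 124 127 126 125 126 122 124 125
  125 124]
 [128 127 128 127 125 125 124 127 124 125 124 128 123 126 124 124 125 122
  125 122]
 [129 127 125 123 122 120 120 115 113 117 119 124 126 123 119 120 121 119
  121 110]
 [124 126 124 122 119 109 104 100  99 100 103 118 126 121 119 116 108 107
  100
[... 2007 characters left out ...]
9  49  51  57  91 112 118 122  93 127 143]
 [147 140  94  48  52  53  53  52  49  52  62  96 141 144]
 [149 135  68  49  53  53  54  53  51  52  49 103 153 149]
 [149 132  50  49  53  54  53  54  55  51  55 113 150 149]
 [148 129  50  51  50  52  55  51  52  49  73 127 147 144]
 [145 133  76  51  56  51  52  51  51  48  93 144 144 145]
 [144 144 132 117  92  50  52  52  49  50 108 152 146 150]
 [145 146 151 142  91  53  91 124 109 102 136 151 145 150]
 [144 145 149 130  52  64 126 155 147 139 149 148 146 148]]
arrow (array([ 563.38467233, -203.83838725,   61.60642568]), np.float64(1.0785775442060694))
stopper (array([475.32669209, 218.57092782, 132.08042012]), np.float64(0.6687137918027786))
```

Run:
```python
from h import *
D={n:np.load(n+"0.npz") for n in("top","side")}
yaw=np.deg2rad(14.3);X=np.array([np.cos(yaw),np.sin(yaw)]);Y=np.array([-X[1],X[0]])
print("cup top z112",onz("top",374.31,203.25,112))
print("cup tri from side front/back",tri((374.31,203.25),(305.5,199.5)))
f,e=tri((374.7,244.7),(343.2,218.));print("fader",f,e,onz("top",374.7,244.7,77))
a=np.array([563.4,-203.8]);cup=onz("top",374.31,203.25,112)[:2]
for nm,p in(("arrow",a),("fader",onz("top",374.7,244.7,77)[:2]),("f tri",f[:2]),("plate",np.array([631,-162]))):
    print(nm,"rel cup in mixer",X@(p-cup),Y@(p-cup))
# flask: symmetric mask widths: bulb/neck in side view
P=cloud("side",D["side"]["d"]);im=D["side"]["im"].astype(int)
for v in range(282,335,4):
    row=im[v];m=np.where((np.abs(row-im[250,250]).max(-1)>35))[0];m=m[(m>245)&(m<292)];
    print(v,m.min(),m.max(),P[v,(m.min()+m.max())//2].round(1))
# axis: neck points at center at mid z in side and stopper
print(proj("top",[475,218.5,138]),proj("side",[475,218.5,138]),proj("top",[475,218.5,10]))
P=cloud("top",D["top"]["d"]);print(P[259:266,227:234].reshape(-1,3)[:,2].mean())
im=D["top"]["im"].astype(int)
cork,c,st=blob((im[...,0]-im[...,2]>25),215,255,245,285);print(c,st)
h=max(cv2.findContours(cork.astype(np.uint8),0,1)[0],key=len);print(cv2.minEnclosingCircle(h));(u,v),_=cv2.minEnclosingCircle(h);print(onz("top",u,v,20))
```

```text
cup top z112 [ 630.60900382 -161.45923254  112.        ]
cup tri from side front/back (array([ 631.62294095, -162.4838462 ,  104.0515409 ]), np.float64(0.7114622310725364))
fader [ 523.37424954 -164.32961667   76.04523233] 0.031046316478115153 [ 523.29396975 -164.22133164   77.        ]
arrow rel cup in mixer -75.5847097523459 -24.42831215647236
fader rel cup in mixer -104.67219198138135 23.830189989603273
f tri rel cup in mixer -104.62114589187347 23.705431063512176
plate rel cup in mixer 0.2453124225691424 -0.620587843722633
282 262 272 [476.1 216.7 138.2]
286 261 273 [468.6 227.1 138.8]
290 261 274 [466.8 230.3 132.9]
294 261 274 [468.4 229.5 123. ]
298 262 274 [467.3 229.2 114.4]
302 262 275 [467.6 230.1 106. ]
306 263 275 [466.4 229.9  97.3]
310 263 279 [464.7 227.5  87.2]
314 258 284 [465.3 227.9  78. ]
318 256 286 [465.2 229.2  69.7]
322 254 287 [463.3 235.5  65.7]
326 254 290 [457.9 237.6  60.2]
330 253 291 [455.9 241.2  54.4]
334 251 291 [456.  245.1  47.9]
[229.56836778 262.05999362] [266.91550753 282.7923047 ] [235.46010397 265.32695666]
135.95991537008055
[236.25824176 265.48901099] [221 251  29  29 546]
((235.2058868408203, 265.0), 14.362465858459473)
[475.24375159 218.0177684   20.        ]
```

```bash
cat >> h.py <<'E'
from scipy.spatial.transform import Rotation as Ro
def go(p,yaw):
    "rotvec(deg) in tool frame to point down at yaw, then shift(cm) in the turned frame"
    s=telemetry.sense();R0=Ro.from_quat(s["tool_rot"]);y=np.deg2rad(yaw)
    R1=Ro.from_matrix(np.array([[np.cos(y),np.sin(y),0],[np.sin(y),-np.cos(y),0],[0,0,-1]]).T)
    print("turn",(R0.inv()*R1).as_rotvec(degrees=True).round(2),"shift cm",R1.inv().apply(np.array(p)-s["tool_pos"]).round()/10, "fine",R1.inv().apply(np.array(p)-s["tool_pos"]).round(1),"t",s["time"],s["tool_pos"].round(1),s["contact_force"].round(1),s["grip_width"])
E
python3 -c "
from h import *
go([523.3,-164.2,160],14.3)"
```

```text
turn [-0.1  -0.    6.94] shift cm [ 39.7 -28.2   8.9] fine [ 397.1 -281.8   89.2] t 0.1 [ 208.2 -535.4  249.2] [-0.9  0.5  0.4] 85.25641630896311
```

```bash
python3 -m creep '[[[0,0,0],[0,0,6.9]],[[4.4,-3.1,0],[0,0,0]],[[4.4,-3.1,0],[0,0,0]],[[4.4,-3.1,0],[0,0,0]],[[4.4,-3.1,0],[0,0,0]],[[4.4,-3.1,0],[0,0,0]],[[4.4,-3.1,0],[0,0,0]],[[4.4,-3.1,2],[0,0,0]],[[4.4,-3.1,2],[0,0,0]],[[4.4,-3.1,2],[0,0,0]]]' 0.4; python3 -m creep '[[[0,0,2.5],[0,0,0]],[[0,0,0],[0,0,0]]]';  python3 -c "
from h import *
go([523.3,-164.2,84],14.3)"
```

```text
time: 1.35
tool_pos: [523.6, -166.0, 189.2]
tool_rot: [0.992, 0.125, -0.0, 0.0]
contact_force: [0.0, -0.8, 0.2]
grip_width: 34.1
grip_force: 0.0
time: 1.6
tool_pos: [521.2, -166.0, 162.7]
tool_rot: [0.992, 0.126, -0.003, -0.001]
contact_force: [-0.4, -0.1, -0.2]
grip_width: 34.5
grip_force: 0.0
turn [-0.2   0.28  0.14] shift cm [ 0.2 -0.1  7.9] fine [ 2.5 -1.3 78.7] t 1.6 [ 521.2 -166.   162.7] [-0.4 -0.1 -0.2] 34.50411941599613
```

```bash
python3 -m creep '[[[0.1,-0.1,2.5],[0,0,0]],[[0.1,0,2.5],[0,0,0]],[[0,0,1.5],[0,0,0]],[[0,0,1],[0,0,0]],[[0,0,0],[0,0,0]]]'; python3 -c "
from h import *
go([523.3,-164.2,84],14.3)
T,d=eyes.camera('top');S,_=eyes.camera('side')
c=lambda im,x,y,w,h,k:cv2.resize(im[y:y+h,x:x+w,::-1],(w*k,h*k))
cv2.imwrite('pics/grip1.png',np.hstack([c(T,335,180,80,100,5),c(S,300,170,80,100,5)]))"
```

```text
time: 2.22
tool_pos: [524.3, -166.3, 89.9]
tool_rot: [0.992, 0.125, -0.0, -0.0]
contact_force: [0.3, 0.8, -1.0]
grip_width: 33.9
grip_force: 0.0
turn [-0.02  0.03  0.01] shift cm [-0.  -0.2  0.6] fine [-0.4 -2.3  5.9] t 2.225 [ 524.3 -166.3   89.9] [ 0.3  0.8 -1. ] 33.924725176304534
```

View pics/grip1.png

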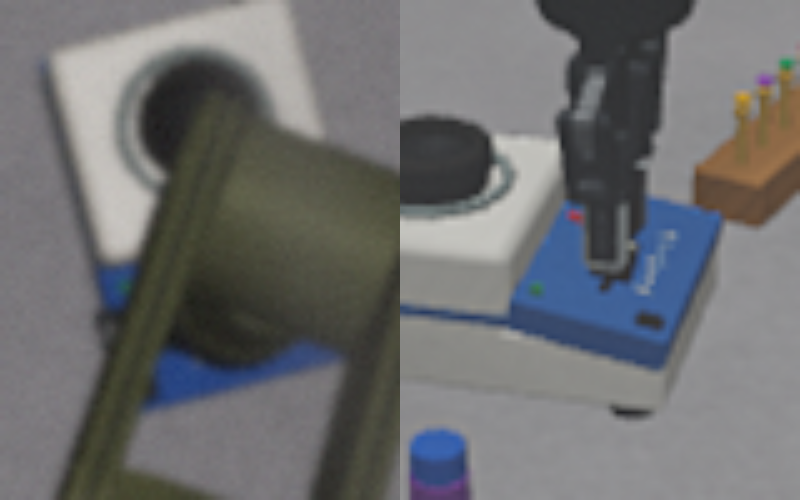

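Side view: the fingers straddle the fader grip around crop (610,265), clear of the deck. I'll lower slightly and close.

```bash
python3 -m creep '[[[0,-0.2,0.5],[0,0,0]],[[0,0,0],[0,0,0]]]'; python3 -m creep '[[[0,0,0],[0,0,0]],[[0,0,0],[0,0,0]],[[0,0,0],[0,0,0]],[[0,0,0],[0,0,0]]]' 0; python3 -c "
from h import *
go([535.2,-211,84],14.3)"
```

```text
time: 2.58
tool_pos: [523.9, -163.9, 85.0]
tool_rot: [0.992, 0.125, -0.0, -0.0]
contact_force: [0.7, 0.0, 0.2]
grip_width: 33.7
grip_force: 0.0
time: 3.08
tool_pos: [524.1, -164.1, 85.4]
tool_rot: [0.992, 0.125, 0.0, 0.0]
contact_force: [-1.9, 1.5, 6.4]
grip_width: 12.0
grip_force: 61.2
turn [ 0.   -0.02  0.04] shift cm [-0.1  4.8  0.1] fine [-0.9 48.2  1.4] t 3.075 [ 524.1 -164.1   85.4] [-1.9  1.5  6.4] 11.974289926062356
```

```bash
python3 -m creep '[[[0,0.8,0],[0,0,0]],[[0,0.8,0],[0,0,0]],[[0,0.8,0],[0,0,0]],[[0,0.8,0],[0,0,0]],[[0,0.8,0],[0,0,0]],[[0,0.8,0],[0,0,0]],[[0,0,0],[0,0,0]],[[0,0,0],[0,0,0]]]'; python3 -c "
from h import *
go([535.2,-211,84],14.3)"
```

```text
time: 4.08
tool_pos: [536.2, -211.5, 85.4]
tool_rot: [0.992, 0.125, 0.0, 0.001]
contact_force: [-1.3, -1.8, 6.0]
grip_width: 11.6
grip_force: 61.3
turn [ 0.09 -0.02  0.05] shift cm [-0.1 -0.1  0.1] fine [-0.9 -0.7  1.4] t 4.075 [ 536.2 -211.5   85.4] [-1.3 -1.8  6. ] 11.61248354284381
```

Within 1 mm. Now release, rise and move towards the flask, then check the fader from above.

```bash
python3 -m creep '[[[0,0,0],[0,0,0]],[[0,0,0],[0,0,0]],[[0,0,0],[0,0,0]]]' 0.4;python3 -m creep '[[[0,0,-1],[0,0,0]],[[0,0,-2.5],[0,0,0]],[[0,0,-4],[0,0,0]],[[0,0,-5],[0,0,0]],[[0,-6,0],[0,0,0]],[[0,-6,0],[0,0,0]],[[0,-6,0],[0,0,0]],[[0,-6,0],[0,0,0]],[[0,-6,0],[0,0,0]],[[0,0,0],[0,0,0]]]'
python3 - <<'E'
from h import *
yaw=np.deg2rad(14.3);X=np.array([np.cos(yaw),np.sin(yaw)]);Y=np.array([-X[1],X[0]])
go([475.2,218.4,200],14.3)
T,d=eyes.camera('top');S,ds=eyes.camera('side')
c=lambda im,x,y,w,h,k:cv2.resize(im[y:y+h,x:x+w,::-1],(w*k,h*k),interpolation=cv2.INTER_CUBIC)
cv2.imwrite('pics/fader2.png',np.hstack([c(T,360,215,50,60,8),c(S,310,190,50,60,8)]))
r={}
for n,im in(("top",T),("side",S)):
    im=im.astype(int);m=np.clip(im[...,0]-np.maximum(im[...,1],im[...,2])-5,0,None)
    bx=dict(top=(380,396,222,240),side=(328,345,208,219))[n]
    w=np.zeros(m.shape);w[bx[2]:bx[3],bx[0]:bx[1]]=m[bx[2]:bx[3],bx[0]:bx[1]]
    v,u=np.mgrid[:480,:640];r[n]=((w*u).sum()/w.sum(),(w*v).sum()/w.sum());print(n,r[n])
    print(im.max(-1)[(232 if n=="top" else 210):(250 if n=="top" else 228),(382 if n=="top" else 336):(402 if n=="top" else 356)])
print(tri(r["top"],r["side"]))
p=onz("top",*r["top"],61.5)[:2];print("mixer coords rel cup",X@(p-[630.6,-161.8]),Y@(p-[630.6,-161.8]))
E
```

```text
time: 4.45
tool_pos: [535.8, -210.3, 84.7]
tool_rot: [0.992, 0.125, -0.0, -0.0]
contact_force: [-0.1, -0.3, -0.4]
grip_width: 33.9
grip_force: 0.0
time: 5.7
tool_pos: [460.0, 83.7, 210.8]
tool_rot: [0.992, 0.128, 0.0, -0.001]
contact_force: [0.4, -1.2, -0.1]
grip_width: 34.2
grip_force: 0.0
turn [-0.07 -0.03  0.41] shift cm [  4.8 -12.7   1.1] fine [  48.  -126.8   10.8] t 5.7 [460.   83.7 210.8] [ 0.4 -1.2 -0.1] 34.19553677094777
top (np.float64(388.53861003861005), np.float64(230.83783783783784))
[[124 128 126 120 104 104 123 130 116 112 124 125 124 124 128 123 123 118
  120 124]
 [124 124 123 125 116 106 107 120 107 116 124 121 125 124 125 125 123 122
  126 127]
 [126 125 126 124 121 121 107 100 101 115 119 119 118 122 123 127 127 125
  124 120]
 [123 126 126 123 118 124 119 108 107 106 113 112 116 118 122 122 123 125
  127 125]
 [125 126 121 122 125 120 112  95  93  94  97  98 103 110 119 121 122 124
  123 126]
 [124 124 126 126 125 119 102  85  76  92  98  89  91  99 109 114 121 125
  122 125]
 [124 123 126 125 122 114  99  77  74  92 103  87  77  84  93 105 118 122
  123 123]
 
[... 1980 characters left out ...]
147 141 140 144 145 140 148 137
  137 138]
 [140 140 141 141 144 135  84  49  95 141 143 141 140 144 145 140 147 137
  138 138]
 [139 138 139 141 143 117  50  66 121 147 142 141 138 141 149 144 142 138
  140 139]
 [138 139 140 144 135  83  48  94 142 144 141 141 139 141 148 142 139 139
  139 140]
 [140 139 141 143 118  52  65 121 147 140 140 139 141 146 145 137 138 140
  140 140]
 [140 141 144 133  82  48  94 142 144 139 142 145 141 147 148 139 139 141
  141 141]
 [142 141 144 126  47  61 120 146 142 140 142 143 145 146 137 139 140 139
  140 140]]
(array([ 563.17866172, -204.08761434,   61.48437058]), np.float64(1.3489724912123682))
mixer coords rel cup -76.43854736905482 -24.465559629205067
```

View pics/fader2.png

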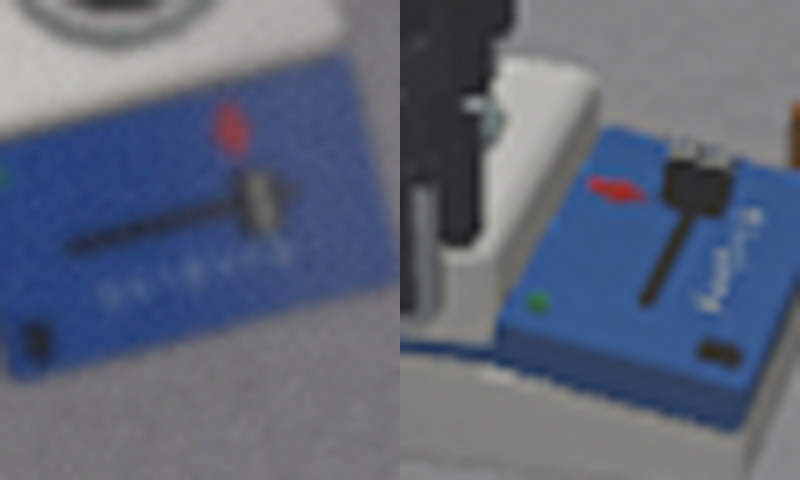

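The top view shows the white line near (392.4,239.6), next to the red arrow. Checking numerically.

Run:
```python
from h import *
yaw=np.deg2rad(14.3);X=np.array([np.cos(yaw),np.sin(yaw)]);Y=np.array([-X[1],X[0]]);c=[630.6,-161.8]
for u,v in((392.4,239.6),(392.1,238),(392.8,241.5)):
    p=onz("top",u,v,77)[:2];print(p,X@(p-c),Y@(p-c))
f,e=tri((392.4,239.6),(348.2,209.6));print(f,e,Y@(f[:2]-c))
go([475.2,218.4,200],14.3)
```

```text
[ 536.78173245 -212.3495884 ] -103.39707557404026 -25.810326914300497
[ 541.13543809 -211.62849755] -99.00015759035095 -26.186939533485987
[ 531.61372951 -213.32376124] -108.64557145482095 -25.477824093856267
[ 535.85122467 -213.22713237   74.66275323] 2.6120096488237996 -26.43084632786655
turn [ 0.05 -0.07  0.19] shift cm [  4.7 -13.    1.1] fine [  47.1 -130.3   10.7] t 5.8 [461.7  80.5 210.7] [0.1 0.6 0.1] 33.86256655075585
```

Fader offset is about 0.3 to 1.5 mm, within the 4 mm tolerance. On to the flask.

```bash
python3 -m creep '[[[1,-3,0],[0,0,0]],[[1.2,-4,0],[0,0,0]],[[1.3,-4,0],[0,0,0]],[[1.2,-2,1],[0,0,0]],[[0,0,1],[0,0,0]],[[0,0,0],[0,0,0]],[[0,0,0],[0,0,0]]]' 0.7; python3 -c "
from h import *
go([475.2,218.4,112],14.3)"
```

```text
time: 6.68
tool_pos: [474.8, 216.2, 189.7]
tool_rot: [0.992, 0.124, -0.0, 0.0]
contact_force: [0.0, -0.1, 0.8]
grip_width: 59.7
grip_force: 0.0
turn [ 0.03  0.06 -0.04] shift cm [ 0.1 -0.2  7.8] fine [ 0.9 -2.  77.7] t 6.675 [474.8 216.2 189.7] [ 0.  -0.1  0.8] 59.73569191742374
```

```bash
python3 -m creep '[[[0.1,-0.2,2],[0,0,0]],[[0,0,2],[0,0,0]],[[0,0,2],[0,0,0]],[[0,0,1.2],[0,0,0]],[[0,0,0.6],[0,0,0]],[[0,0,0],[0,0,0]]]'; python3 -c "
from h import *
go([475.2,218.4,112],14.3)
T,d=eyes.camera('top');S,_=eyes.camera('side')
c=lambda im,x,y,w,h,k:cv2.resize(im[y:y+h,x:x+w,::-1],(w*k,h*k))
cv2.imwrite('pics/grip2.png',np.hstack([c(T,190,210,100,100,4),c(S,220,250,100,100,4)]))"
```

```text
time: 7.42
tool_pos: [475.5, 219.6, 112.0]
tool_rot: [0.992, 0.125, -0.0, 0.0]
contact_force: [-0.4, -0.2, 1.5]
grip_width: 60.4
grip_force: 0.0
turn [0.   0.01 0.03] shift cm [-0.1  0.1  0. ] fine [-0.6  1.1  0. ] t 7.425 [475.5 219.6 112. ] [-0.4 -0.2  1.5] 60.43879335580424
```

View pics/grip2.png

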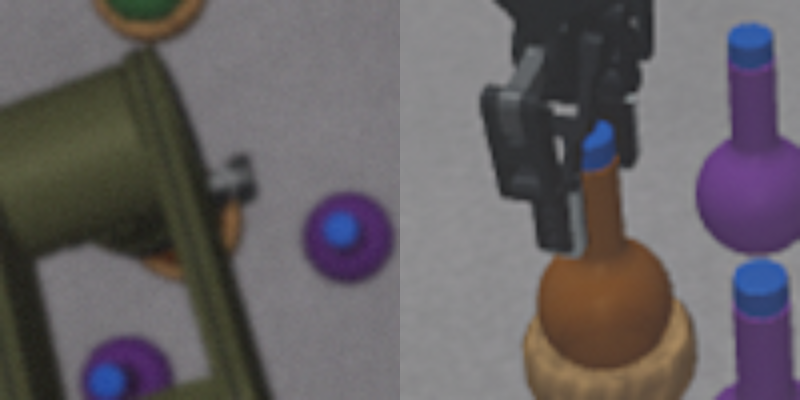

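The side view shows the amber neck at crop (603,205) between the near finger (560,215) and the far finger behind it. Closing now, then a small lift.

```bash
python3 -m creep '[[[0,0.1,0],[0,0,0]],[[0,0,0],[0,0,0]],[[0,0,0],[0,0,0]],[[0,0,0],[0,0,0]],[[0,0,0],[0,0,0]],[[0,0,0],[0,0,0]]]' 0; python3 -m creep '[[[0,0,-0.5],[0,0,0]],[[0,0,-1.5],[0,0,0]],[[0,0,-3],[0,0,0]],[[0,0,-4],[0,0,0]],[[0,0,-4],[0,0,0]],[[0,0,-2.5],[0,0,0]],[[0,0,0],[0,0,0]],[[0,0,0],[0,0,0]],[[0,0,0],[0,0,0]]]'
python3 - <<'E'
from h import *
T,d=eyes.camera('top');S,ds=eyes.camera('side');np.savez("lift.npz",S=S,ds=ds,T=T,d=d)
go([475.2,218.4,112],14.3)
im=S.astype(int);P=cloud("side",ds)
m=(im[...,0]-im[...,2]>40)&(P[...,2]>70);m,c,st=blob(m,200,340,150,330);print(c,st)
p=P[m];print(p.mean(0),p[:,2].min(),p[:,2].max())
E
```

```text
time: 8.28
tool_pos: [476.0, 219.0, 112.5]
tool_rot: [0.992, 0.125, 0.0, -0.0]
contact_force: [-0.8, -0.2, 6.8]
grip_width: 22.5
grip_force: 58.6
time: 9.4
tool_pos: [474.6, 218.4, 265.4]
tool_rot: [0.992, 0.125, -0.002, 0.0]
contact_force: [-0.3, -0.0, -2.0]
grip_width: 22.1
grip_force: 58.8
turn [0.01 0.16 0.04] shift cm [ 0.   0.  15.4] fine [  0.2   0.2 153.6] t 9.5 [475.  218.6 265.6] [ 1.7  0.1 -1.6] 22.536671689783866
[263.02896725 251.96347607] [247 226  35  43 794]
[462.84988949 235.36190298 215.06189404] 189.39613455132397 615.3861798201797
```

Lifted, with the grip reading 58.8 N. Fit the bulb sphere in the depth cloud to get the flask's offset from the TCP.

Run:
```python
from h import *
from scipy.optimize import least_squares
D=np.load("lift.npz");im=D["S"].astype(int);P=cloud("side",D["ds"])
m=(im[...,0]-im[...,2]>40)&(D["ds"]>0);m,c,st=blob(m,200,340,150,330)
p=P[m];p=p[p[:,2]<222]
f=least_squares(lambda c:np.linalg.norm(p-c,axis=1)-32,[475,218,196],loss="soft_l1");print(f.x,np.abs(f.fun).mean(),len(p))
m2=cv2.findContours(m.astype(np.uint8),0,1)[0];h=max(m2,key=len)[:,0];h=h[h[:,1]>245];
(u,v),r=cv2.minEnclosingCircle(h);print("circle",u,v,r);K,R,t=cam("side");z=(R@f.x+t)[2];print(world("side",u,v,z))
go([630.8,-162,265],14.3)
S0=np.load("side0.npz");im=S0["im"].astype(int);P=cloud("side",S0["d"])
# cup rim by depth: points z>105 around cup, both views
for n in("side","top"):
    A=np.load(n+"0.npz");Q=cloud(n,A["d"]).reshape(-1,3);q=Q[(np.hypot(Q[:,0]-630.8,Q[:,1]+162)<45)&(Q[:,2]>108)&(Q[:,2]<118)]
    print(n,len(q),np.median(q[:,2]),cv2.minEnclosingCircle(q[:,:2].astype(np.float32)))
```

```text
[473.03469107 218.58601687 193.90339903] 1.504900177805182 634
circle 263.56195068359375 253.14601135253906 17.924243927001953
[476.6240635  217.38590516 198.71789179]
turn [0.01 0.16 0.04] shift cm [ 5.7 40.7  0.1] fine [ 57.  407.3   0.6] t 9.5 [475.  218.6 265.6] [ 1.7  0.1 -1.6] 22.536671689783866
side 89 110.03791801283641 ((630.1642456054688, -156.62913513183594), 32.502906799316406)
top 165 111.15700077039259 ((629.5197143554688, -162.8175811767578), 33.12626266479492)
```

```bash
python3 -m creep '[[[0.3,2,0],[0,0,0]],[[0.6,4.5,0],[0,0,0]],[[0.8,5.5,0],[0,0,0]],[[0.8,5.5,0],[0,0,0]],[[0.8,5.5,0],[0,0,0]],[[0.8,5.5,0],[0,0,0]],[[0.7,5.5,0],[0,0,0]],[[0.5,4.5,0],[0,0,0]],[[0.3,2.2,0],[0,0,0]],[[0,0,0],[0,0,0]]]'; python3 -m creep '[[[0,0,0],[0,0,0]],[[0,0,0],[0,0,0]],[[0,0,0],[0,0,0]]]'; python3 -c "
from h import *
go([630.3,-162.2,265],14.3)"
```

```text
time: 10.75
tool_pos: [630.8, -162.5, 265.9]
tool_rot: [0.992, 0.124, -0.001, -0.001]
contact_force: [-0.4, 0.9, -1.3]
grip_width: 22.5
grip_force: 59.1
time: 11.12
tool_pos: [630.5, -160.3, 267.4]
tool_rot: [0.992, 0.126, 0.0, -0.0]
contact_force: [0.2, -0.0, -1.0]
grip_width: 22.1
grip_force: 59.1
turn [-0.   -0.01  0.13] shift cm [-0.1  0.2  0.2] fine [-0.7  1.8  2.4] t 11.125 [ 630.5 -160.3  267.4] [ 0.2 -0.  -1. ] 22.13044425022243
```

```bash
python3 -m creep '[[[0,0.1,1],[0,0,0]],[[0,0,1.5],[0,0,0]],[[0,0,1.5],[0,0,0]],[[0,0,0.8],[0,0,0]],[[0,0,0.3],[0,0,0]],[[0,0,0],[0,0,0]],[[0,0,0],[0,0,0]]]'; python3 -c "
from h import *
go([630.3,-162.2,202],14.3)
T,d=eyes.camera('top');S,ds=eyes.camera('side');np.savez('seat.npz',S=S,ds=ds)
c=lambda im,x,y,w,h,k:cv2.resize(im[y:y+h,x:x+w,::-1],(w*k,h*k))
cv2.imwrite('pics/seat1.png',np.hstack([c(S,260,130,100,120,5)]))"
```

```text
time: 12.0
tool_pos: [631.4, -162.7, 216.6]
tool_rot: [0.992, 0.125, 0.001, 0.0]
contact_force: [0.1, 0.9, -1.9]
grip_width: 22.3
grip_force: 59.1
turn [ 0.04 -0.06  0.04] shift cm [-0.1 -0.1  1.5] fine [-1.  -0.8 14.6] t 12.0 [ 631.4 -162.7  216.6] [ 0.1  0.9 -1.9] 22.257890259504205
```

View pics/seat1.png

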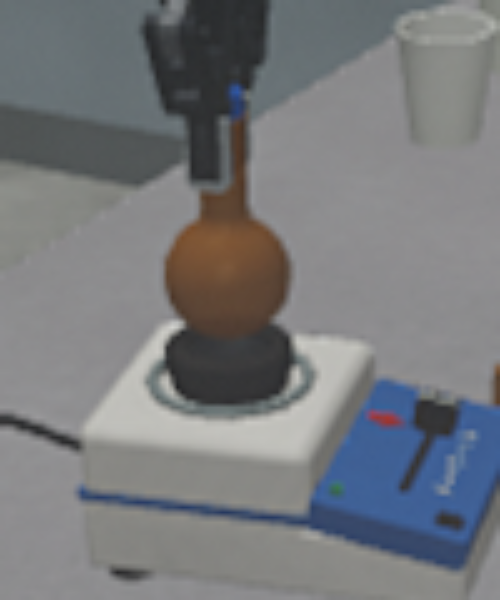

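The bulb (228,275) sits centred over the cup (229,355) and upright, with the fader still at the arrow. Lowering in small steps.

```bash
python3 -m creep '[[[0,0,0.4],[0,0,0]],[[0,0,0.3],[0,0,0]],[[0,0,0.3],[0,0,0]],[[0,0,0.2],[0,0,0]],[[0,0,0],[0,0,0]]]';python3 -m creep '[[[0,0,0.2],[0,0,0]],[[0,0,0.2],[0,0,0]],[[0,0,0],[0,0,0]],[[0,0,0],[0,0,0]]]'; python3 -m creep '[[[0,0,0.2],[0,0,0]],[[0,0,0.2],[0,0,0]],[[0,0,0],[0,0,0]],[[0,0,0],[0,0,0]]]'
```

```text
time: 12.72
tool_pos: [631.1, -162.5, 203.9]
tool_rot: [0.992, 0.125, 0.0, -0.0]
contact_force: [0.7, 1.1, -1.9]
grip_width: 22.9
grip_force: 59.2
time: 13.22
tool_pos: [631.3, -162.3, 200.5]
tool_rot: [0.992, 0.125, 0.0, -0.0]
contact_force: [-0.2, 1.6, 2.7]
grip_width: 22.3
grip_force: 59.8
time: 13.72
tool_pos: [631.4, -162.4, 196.6]
tool_rot: [0.992, 0.125, 0.001, -0.0]
contact_force: [0.2, 2.2, 6.8]
grip_width: 22.5
grip_force: 60.1
```

```bash
python3 -m creep '[[[0,0,0.1],[0,0,0]],[[0,0,0.1],[0,0,0]],[[0,0,0],[0,0,0]],[[0,0,0],[0,0,0]]]'; python3 -m creep '[[[0,0,0.1],[0,0,0]],[[0,0,0],[0,0,0]],[[0,0,0],[0,0,0]],[[0,0,0],[0,0,0]]]'
python3 - <<'E'
from h import *
from scipy.optimize import least_squares
fs=[]
for k in range(3):
    S,ds=eyes.camera('side');fs.append(telemetry.sense()["contact_force"])
    im=S.astype(int);P=cloud("side",ds);m=(im[...,0]-im[...,2]>40)&(ds>0);m,c,st=blob(m,280,325,150,215)
    p=P[m];p=p[p[:,2]<160]
    f=least_squares(lambda c:np.linalg.norm(p-c,axis=1)-32,[630,-162,122],loss="soft_l1");print(f.x)
print(np.mean(fs,0));go([630.3,-162.2,192],14.3)
D=np.load("seat.npz");S0=D["S"];im=S0.astype(int);P=cloud("side",D["ds"]);m=(im[...,0]-im[...,2]>40)&(D["ds"]>0);m,c,st=blob(m,280,325,150,215)
p=P[m];p=p[p[:,2]<180];f=least_squares(lambda c:np.linalg.norm(p-c,axis=1)-32,[630,-162,146],loss="soft_l1");print("before",f.x)
c=lambda im,x,y,w,h,k:cv2.resize(im[y:y+h,x:x+w,::-1],(w*k,h*k))
cv2.imwrite('pics/seat2.png',np.hstack([c(S0,260,150,80,100,5),c(S,260,150,80,100,5)]))
E
```

```text
time: 14.22
tool_pos: [631.4, -162.3, 194.9]
tool_rot: [0.992, 0.125, 0.001, 0.0]
contact_force: [-1.7, 2.4, 7.6]
grip_width: 22.4
grip_force: 60.1
time: 14.72
tool_pos: [631.4, -162.4, 194.0]
tool_rot: [0.992, 0.125, 0.001, 0.0]
contact_force: [-0.3, 2.3, 8.2]
grip_width: 22.5
grip_force: 60.1
[ 630.19715848 -162.53569361  123.08041583]
[ 629.76021502 -162.54915544  122.94243393]
[ 629.85319131 -162.15485432  122.81300119]
[-0.83175575  3.22587138  8.26241602]
turn [ 0.02 -0.08  0.05] shift cm [-0.1 -0.   0.2] fine [-1.  -0.4  2. ] t 14.875 [ 631.4 -162.3  194. ] [-0.6  2.7  8.5] 22.614780006860727
before [ 629.82275848 -162.61083196  145.37087797]
```

View pics/seat2.png

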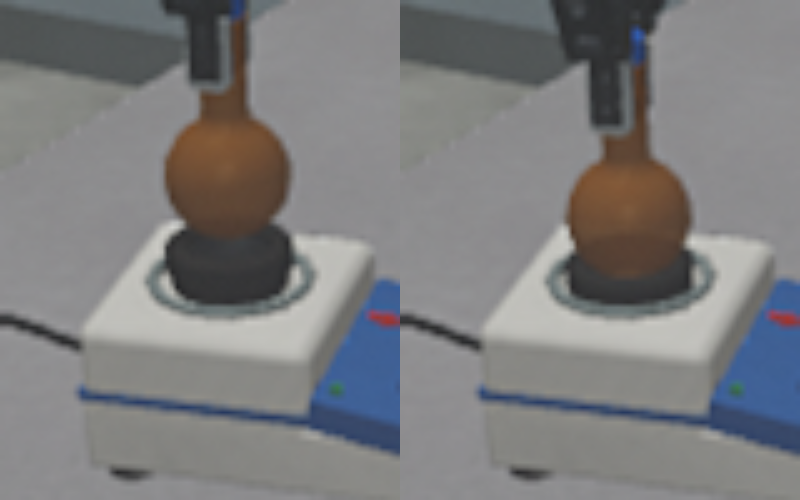

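The cup has clearly sunk: the bulb moved down 22 mm and the spring reads about 10 N, i.e. roughly 8–9.5 mm of travel. I'll add 1 mm for margin, settle and hand in.

```bash
python3 -m creep '[[[0,0,0.1],[0,0,0]],[[0,0,0],[0,0,0]],[[0,0,0],[0,0,0]],[[0,0,0],[0,0,0]],[[0,0,0],[0,0,0]],[[0,0,0],[0,0,0]]]' && python3 -c "
from station import robot,telemetry
s=telemetry.sense();print(s['contact_force'],s['grip_force'],s['tool_pos'])
print(robot.close_job())"
```

```text
time: 15.62
tool_pos: [631.4, -162.3, 193.2]
tool_rot: [0.992, 0.125, 0.001, 0.0]
contact_force: [-1.1, 3.1, 8.5]
grip_width: 22.6
grip_force: 60.1
[-1.14928592  3.14722909  8.45872697] 60.08084270171821 [ 631.44516175 -162.32754537  193.17347075]
the job is handed in; nothing more can be done
None
```

I handed the job in at 15.6 s, with no verdict shown: the fader is within an estimated 1–2 mm of the red arrow and let go, and the amber flask is seated upright, gripped by its neck and holding the cup down an estimated 9–10 mm with about 10 N.

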